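# Set the tube feed wheel back one notch

## Task

The tube feed wheel has been advanced one place too far. With a fingertip, push the crossbar of the pawl outward, away from the wheel, so that the pawl lifts out of its notch and tips over to stay up; then push one of the wheel's four upright pegs to turn the wheel back by one notch, clockwise seen from above; finally push the crossbar back so that the pawl drops fully into the next notch. Only push: nothing is to be lifted, the sample tubes stay standing in the wheel, and the racks, pots and pen around it stay where they are.

Things in the scene. Friction and masses are not known exactly. Their poses are not given: they have to be found in the camera images.
- feeder: Fixed feeder; position and yaw vary. White base plate 20 mm thick on the table, spanning x -135..135 and y -150..230 mm in this frame. Origin on the wheel's vertical axis at table height, z up. The pawl stands in direction +y from the wheel; its hinge lies at x 0, y 150, height 66 mm.
- hub (a point): Top centre of the wheel's hub, 66 mm above the table. White disc, radius 112 mm, top 50 mm above the table. 8 steel teeth, 8 mm high, stand round the rim (radius 90 to 110) 45 degrees apart with 34 mm wide notches between. 8 sockets 18 mm high stand at radius 38 mm (outer edge 48); five hold tubes, whose caps reach 99 mm above the table.
- wheel (a joint): Wheel angle, rad: near 0 at the start, positive = backward = clockwise from above. One notch is 0.785 rad (45 degrees). Light friction (about 1 N at a peg); it stops when not pushed and has no detents. With the pawl down it cannot turn backward (play about 0.1 rad). The pawl can drop fully into the next notch with the wheel between about 0.70 and 0.87.
- peg0 (a point): Centre of the top of one of the wheel's four upright aluminium pegs: 12 mm in diameter, 40 mm high, foot on the disc, top 90 mm above the table, 72 mm from the axis. With the wheel at 0 it stands at 45 degrees (counter-clockwise from the feeder's x axis); it turns with the wheel.
- peg1 (a point): Centre of the top of one of the wheel's four upright aluminium pegs: 12 mm in diameter, 40 mm high, foot on the disc, top 90 mm above the table, 72 mm from the axis. With the wheel at 0 it stands at 135 degrees (counter-clockwise from the feeder's x axis); it turns with the wheel.
- peg2 (a point): Centre of the top of one of the wheel's four upright aluminium pegs: 12 mm in diameter, 40 mm high, foot on the disc, top 90 mm above the table, 72 mm from the axis. With the wheel at 0 it stands at 225 degrees (counter-clockwise from the feeder's x axis); it turns with the wheel.
- peg3 (a point): Centre of the top of one of the wheel's four upright aluminium pegs: 12 mm in diameter, 40 mm high, foot on the disc, top 90 mm above the table, 72 mm from the axis. With the wheel at 0 it stands at 315 degrees (counter-clockwise from the feeder's x axis); it turns with the wheel.
- pawl (a joint): Pawl angle about its level hinge, rad: 0 = down in the notch, 0.65 = tipped outward on its stop, nose lifted. It tips over-centre by its own weight: below about 0.2 it falls back to 0, above about 0.35 on to 0.65, where it stays. Under 1 N at the crossbar moves it. Its arm, 12 mm wide, runs 57 mm from the hinge to the wheel (top 70 mm above the table when down), with a 14 mm nose.
- bar (a point): Centre of the steel crossbar atop the pawl's upright lever (10 mm wide): 36 mm long, 14 mm in diameter, parallel to the feeder's x axis, 50 mm from the hinge. Pawl down: 116 mm above the table, at feeder y 150. Tipped up: 106 mm above the table, at y 180; a stop on the base, 83 mm high, stands under it at y 172.
- tube0: Small capped sample tube, 45 mm high, 12 mm in diameter (cap 16 mm), 12 g, standing loose in a socket of the wheel; origin at its foot, z up. It rides along with the wheel and must not be lifted or tipped.
- tube1: Small capped sample tube, 45 mm high, 12 mm in diameter (cap 16 mm), 12 g, standing loose in a socket of the wheel; origin at its foot, z up. It rides along with the wheel and must not be lifted or tipped.
- tube2: Small capped sample tube, 45 mm high, 12 mm in diameter (cap 16 mm), 12 g, standing loose in a socket of the wheel; origin at its foot, z up. It rides along with the wheel and must not be lifted or tipped.
- tube3: Small capped sample tube, 45 mm high, 12 mm in diameter (cap 16 mm), 12 g, standing loose in a socket of the wheel; origin at its foot, z up. It rides along with the wheel and must not be lifted or tipped.
- tube4: Small capped sample tube, 45 mm high, 12 mm in diameter (cap 16 mm), 12 g, standing loose in a socket of the wheel; origin at its foot, z up. It rides along with the wheel and must not be lifted or tipped.
- pot0: Bystander: small white screw-cap pot, 34 mm in diameter, 44 mm high, loose on the feeder's base plate beside the pawl; origin at its foot.
- pot1: Bystander: small white screw-cap pot, 34 mm in diameter, 44 mm high, loose on the feeder's base plate beside the pawl; origin at its foot.
- marker: Bystander: white and black pen, 130 mm long, 13 mm thick, lying loose on the table; origin on its axis at mid-length.
- rack_a: Bystander: fixed rack of capped tubes, 75 by 180 mm, 95 mm high, to the right; origin at the centre of its underside.
- rack_b: Bystander: fixed, partly filled rack of capped tubes, 96 by 96 mm, 95 mm high, to the right; origin at the centre of its underside.

How it is judged:
By the outcome, as a careful person would: the job done as asked, in the order asked, and still so for the second after the job is handed in, with the robot touching nothing.
It also fails if it takes over 54 s, if anything falls off the work surface, if the arm or the gripper's body presses on something with over 40 N, if the wrist force passes 120 N, or if a joint passes its speed limit or range.

## Robot

A 7-joint arm with a two-finger parallel gripper is mounted at the origin on the work surface. World frame = base frame: x ahead of the robot, y to its left, z up, the work surface at z = 0. Lengths are in m, angles in rad, forces in N, time in s.
With the tool pointing down it reaches from about 0.35 to 0.9 m from the base axis. Payload 8.1 kg.
Tool frame: the origin (TCP) lies on the centre line of the jaws, within the pads' length; the fingertips stand arm.tips_ahead ahead of it and the grasp point (between the pads) lies 8 mm behind it (arm.tips_ahead is the distance from the TCP to the fingertips, in m); z points along the fingers, y is the direction in which the jaws open and shut (so a half turn about z gives the same grasp; the last joint's range is limited). The gripper opens to 92 mm and grips with 3 to 60 N. Pads are 19 mm wide; open, the fingers measure 130 mm over their backs; the gripper's body (75 mm by 190 mm) begins 47 mm behind the grasp point.
Start: joints at [-1.384, 0.434, 0.025, 1.573, -0.012, 1.134, -0.075], TCP at [0.179, 0.599, 0.238] pointing down, gripper open.
Joint ranges: [-2.62, 2.62], [-0.44, 2.09], [-1.27, 1.32], [0.08, 2.57], [-1.32, 4.46], [0.12, 2], [-2.74, 2.74]. Speed limits (rad/s): [2.22, 2.22, 3.01, 3.01, 3.14, 3.14, 3.14].

## Interface

Orientations are given as a rotation vector (axis times angle).
In Python, from cell import arm gives the robot as it stands. The module is installed in compiled form; this text tells all that it offers.
- The arm moves only by the tool jog_arm, never from a script. Its argument "moves" is a list of rows, each an object with "twist": the turn, a rotation vector about the tool's x, y, z in units of 10 degrees (1.0 is 10 degrees), a list of three; "xyz": the shift along the tool's x, y, z in units of 60 mm (1.0 is 60 mm), a list of three; "grip": the closure, from -1 (fully open) to 1 (shut). A call has 1 to 5 rows; each row is the pose to reach, as a shift and turn from the pose commanded when the call began, along the tool's axes at that moment; what a row does not reach only later rows make up. A row lasts 1/8 s, in which the tool goes at most 62.5 mm and 10.7 degrees, less where a joint would pass 70% of its speed; a pose out of reach is approached as far as the arm can. A call with a gripper value outside its range is refused whole. The fingers move at their own pace and stop on an object; "force" is the grip in N (left out, the last holds). Time passes only in rows, so rows that repeat a pose let the fingers close. It gives the time, the measured TCP pose, the force and the opening at its end, in the units of the state.
- arm.observe(): the state, without advancing time (a new reading comes with each control period).
- arm.get_image(name): name is "side" or "top"; returns the picture (420x560x3 uint8, blue, green, red); there is no depth.
- arm.camera_params(name): a dict with "mtx" (3x3 intrinsics, pixels), "T" (4x4, takes a point from camera to world coordinates). Camera axes: x right, y down, z forward; pixel columns grow to the right and rows downward; lengths in m; the calibration is good to about 2 mm. A picture is of the moment at which its call begins. camera_params takes no time and is no camera call.
- arm.sign_off(): hands the job in, once; it reports no verdict.
The state is a dict: "clock": time; "joints": joint angles; "dq": joint speeds; "joint_efforts": joint torques, N m; "position": TCP position; "ee_rot": TCP orientation; "force": force on the tool from outside, world axes, zero at the start; "ft_torque": the same for the moment, N m; "width": opening from 0.0 (shut) to 1.0 (fully open).
Only numpy, scipy, OpenCV 4.12 (cv2) and the standard library are available. Lean on these libraries where they do the work, as an engineer would, in place of code of your own. Each camera call takes 0.05 s, during which the arm holds its last target. There are 200 camera calls.

## Working session

There is one attempt and no reset: what is moved stays moved. The work goes in short steps, Python scripts to look and compute and a tool call to move; the robot and the scene stay as the last step left them, time stands still between calls to the robot, and variables do not carry over. Pictures are saved under pics/ and viewed, about 8 in all and at most 12, crops included, and the job is handed in when it is done.

Besides the shell and the picture viewer there is one more tool, called after "Emit:" in YAML: its name, and indented under it one key for each argument. jog_arm: Moves the arm, as the interface text tells. Its arguments: {"type":"object","properties":{"moves":{"type":"array","items":{"type":"object","properties":{"twist":{"type":"array","items":{"type":"number"}},"xyz":{"type":"array","items":{"type":"number"}},"grip":{"type":"number"}}}},"force":{"type":"number"}},"required":["moves"]}

```bash
mkdir -p pics
python3 - <<'E'
from cell import arm
import cv2,numpy as np
np.set_printoptions(precision=4,suppress=True)
s=arm.observe()
for k,v in s.items(): print(k,np.round(v,3))
print(arm.tips_ahead)
for n in("top","side"):
    cv2.imwrite(f"pics/{n}0.png",arm.get_image(n)); p=arm.camera_params(n); print(n,p["mtx"],p["T"])
E
```

```text
clock 0.0
joints [-1.384  0.435  0.025  1.574 -0.012  1.134 -0.075]
dq [-0.    -0.    -0.    -0.002 -0.001 -0.001  0.002]
joint_efforts [ -0.    -66.784   0.985 -31.447  -0.061   0.043   0.   ]
position [0.179 0.598 0.237]
ee_rot [-0.454 -3.109  0.003]
force [ 0.247 -0.086  0.167]
ft_torque [ 0.01  -0.036 -0.   ]
width 1.002
0.011
top [[535.0464   0.     280.8471]
 [  0.     535.0464 199.6071]
 [  0.       0.       1.    ]] [[ 0.0174 -0.984   0.1771  0.2562]
 [-0.9998 -0.0153  0.0134 -0.0478]
 [-0.0105 -0.1773 -0.9841  1.643 ]
 [ 0.      0.      0.      1.    ]]
side [[476.6061   0.     278.5004]
 [  0.     476.6061 209.1883]
 [  0.       0.       1.    ]] [[-0.6679 -0.4073  0.6229 -0.1928]
 [-0.7442  0.3686 -0.557   0.6396]
 [-0.0027 -0.8356 -0.5494  0.7627]
 [ 0.      0.      0.      1.    ]]
```

View pics/top0.png

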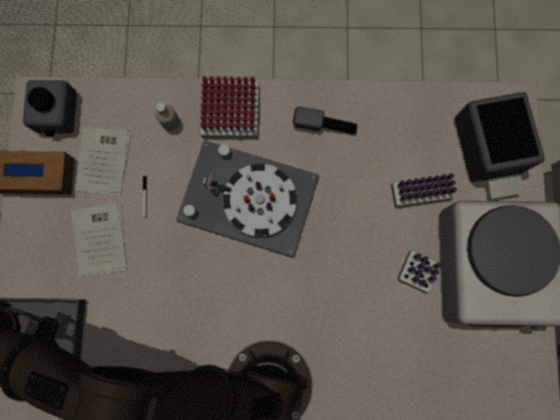

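View pics/side0.png

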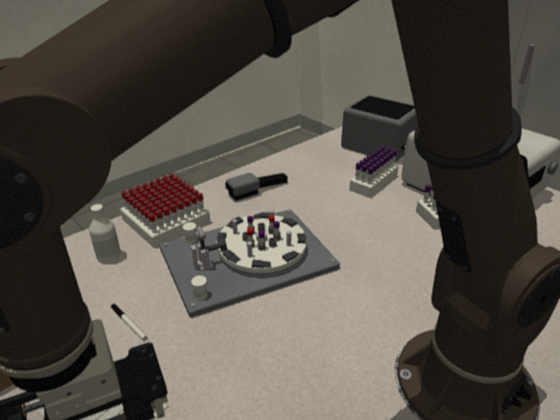

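The top view shows the plate with corners near (208,143), (318,176), (293,254) and (179,221). The hub is near (260,199) and the pawl bar near (212,183) to the upper left. The pots are at (224,151) and (189,212). The side view agrees with this and shows the whole feeder.

```bash
cat > h.py <<'E'
from cell import arm
import cv2,numpy as np
np.set_printoptions(precision=4,suppress=True)
def ray(n,px,z):
    p=arm.camera_params(n);T=p["T"];d=T[:3,:3]@np.linalg.solve(p["mtx"],[px[0],px[1],1.]);o=T[:3,3]
    return o+d*(z-o[2])/d[2]
def proj(n,P):
    p=arm.camera_params(n);c=np.linalg.inv(p["T"])@np.append(P,1);u=p["mtx"]@c[:3];return u[:2]/u[2]
E
python3 - <<'E'
from h import *
im=cv2.imread("pics/top0.png")
roi=im[135:262,170:325]
cv2.imwrite("pics/crop_top.png",cv2.resize(np.clip(roi*1.6,0,255).astype(np.uint8),None,fx=5,fy=4.7,interpolation=cv2.INTER_CUBIC))
C=[ray("top",p,.02) for p in[(208,143),(318,176),(293,254),(179,221)]]
C=np.array(C);print(C,[np.linalg.norm(C[i]-C[i-1]) for i in range(4)])
y=(C[0]+C[3]-C[1]-C[2])[:2];x=(C[0]+C[1]-C[2]-C[3])[:2]
print("y dir",np.degrees(np.arctan2(y[1],y[0])),"x dir",np.degrees(np.arctan2(x[1],x[0])))
c=C.mean(0)[:2];u=y/np.linalg.norm(y);print("origin from plate",c-.04*u,"hub",ray("top",(260,199),.066))
# plate mask
h=cv2.cvtColor(im,cv2.COLOR_BGR2GRAY)
m=((h<95)).astype(np.uint8);m[:135]=0;m[262:]=0;m[:,:170]=0;m[:,325:]=0
m=cv2.morphologyEx(m,cv2.MORPH_OPEN,np.ones((3,3)))
k=max(cv2.findContours(m,0,2)[0],key=cv2.contourArea);W=np.array([ray("top",p[0],.02)[:2] for p in k],np.float32)
r=cv2.minAreaRect(W);print(r,cv2.boxPoints(r))
w=((h>110)).astype(np.uint8);
E
```

```text
[[ 0.7257  0.2067  0.02  ]
 [ 0.6245 -0.1398  0.02  ]
 [ 0.3816 -0.0654  0.02  ]
 [ 0.4767  0.2854  0.02  ]] [np.float64(0.261082245551412), np.float64(0.3609055009666439), np.float64(0.2540439981137908), np.float64(0.3635083936718764)]
y dir 74.27523336570457 x dir -17.2909835617212
origin from plate [0.5413 0.0332] hub [0.5408 0.0362 0.066 ]
((0.5841521620750427, 0.07212689518928528), (0.3962562680244446, 0.33868956565856934), 73.82176971435547) [[ 0.3663 -0.071 ]
 [ 0.6916 -0.1653]
 [ 0.802   0.2152]
 [ 0.4767  0.3096]]
```

View pics/crop_top.png

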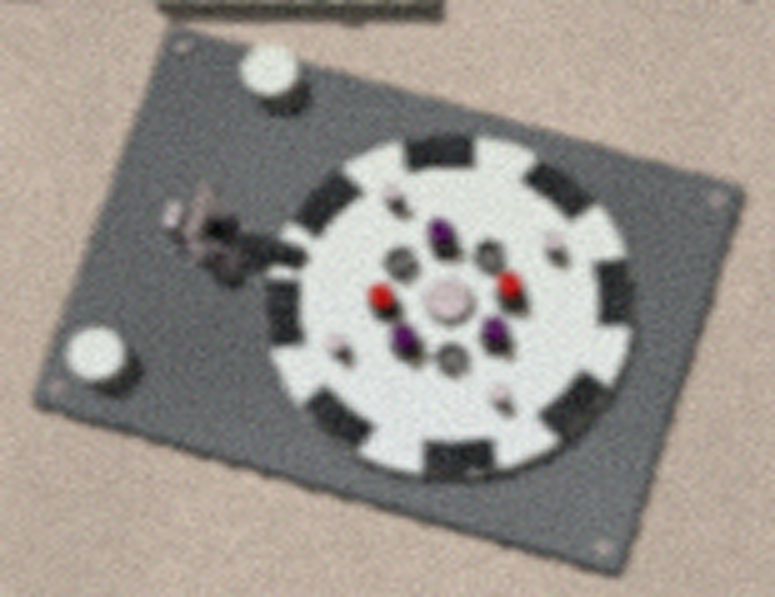

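Run:
```python
from h import *
cr=lambda x,y:(170+x/5,135+y/4.7)
hub=ray("top",cr(449,301),.066)
P=np.array([ray("top",cr(*p),.089) for p in[(557,238),(393,188),(337,340),(503,390)]])
c=P.mean(0);print("hub",hub,"pegs",P,"c",c,np.linalg.norm(P[:,:2]-c[:2],axis=1))
print("peg angles",np.degrees(np.arctan2(P[:,1]-c[1],P[:,0]-c[0])))
C=np.array([ray("top",cr(*p),.02) for p in[(170,25),(745,187),(620,576),(37,404)]])
e=lambda a:np.degrees(np.arctan2(a[1],a[0]))
print(e(C[0]-C[1]),e(C[3]-C[2]),e(C[0]-C[3])+90,e(C[1]-C[2])+90,[np.linalg.norm(C[i]-C[i-1]) for i in range(4)],C.mean(0)[:2])
for yaw in(-16.,-17):
    a=np.radians(yaw);R=np.array([[np.cos(a),-np.sin(a)],[np.sin(a),np.cos(a)]])
    o=C.mean(0)[:2]-R@[0,.04];print(yaw,"origin",o)
    for n,q in[("bar",(0,.15,.116)),("barL",(-.018,.15,.123)),("barR",(.018,.15,.123)),("stop",(0,.172,.083)),("peg0",(.0509,.0509,.09)),("peg1",(-.0509,.0509,.09))]:
        w=np.append(c[:2]+R@q[:2],q[2]);u=proj("top",w);print(n,w,"crop",(u-[170,135])*[5,4.7],"side",proj("side",w))
for p in[(270,70),(97,353)]: print("pot",ray("top",cr(*p),.044+.02))
s=cv2.imread("pics/side0.png")[205:315,150:350];cv2.imwrite("pics/crop_side.png",cv2.resize(np.clip(s*1.5,0,255).astype(np.uint8),None,fx=4,fy=4,interpolation=cv2.INTER_CUBIC))
```

```text
hub [0.5407 0.0368 0.066 ] pegs [[ 0.5779 -0.0276  0.089 ]
 [ 0.6088  0.0707  0.089 ]
 [ 0.5107  0.1009  0.089 ]
 [ 0.4806  0.0024  0.089 ]] c [0.5445 0.0366 0.089 ] [0.0724 0.0727 0.0727 0.0725]
peg angles [ -62.486    27.906   117.732  -151.8629]
73.72701435764694 73.56470161842957 74.64499844147076 73.9094834014292 [np.float64(0.26696072829278283), np.float64(0.37763320748090495), np.float64(0.26798792191114124), np.float64(0.37421114453503984)] [0.5526 0.0746]
-16.0 origin [0.5416 0.0362]
bar [0.5858 0.1808 0.116 ] crop [200.4854 211.7237] side [201.589  232.7028]
barL [0.5685 0.1858 0.123 ] crop [189.0521 236.5556] side [203.8163 234.4199]
barR [0.6031 0.1758 0.123 ] crop [208.4992 182.1754] side [198.8647 226.1482]
stop [0.5919 0.202  0.083 ] crop [173.3359 212.9767] side [193.8044 246.6657]
peg0 [0.6075 0.0715 0.09  ] crop [391.3852 189.6668] side [234.2921 219.9312]
peg1 [0.5096 0.0996 0.09  ] crop [339.0903 341.4837] side [250.371  242.2709]
-17 origin [0.5409 0.0364]
bar [0.5883 0.1801 0.116 ] crop [201.9295 207.7975] side [201.2399 232.0976]
barL [0.5711 0.1853 0.123 ] crop [189.9977 232.4489] side [203.3245 233.8373]
barR [0.6056 0.1748 0.123 ] crop [210.4539 178.395 ] side [198.6537 225.5261]
stop [0.5948 0.2011 0.083 ] crop [174.9652 208.5697] side [193.4238 245.9497]
peg0 [0.6081 0.0704 0.09  ] crop [393.2668 188.7683] side [234.4983 219.6604]
peg1 [0.5107 0.1002 0.09  ] crop [338.133 339.73 ] side [249.871 242.162]
pot [0.6918 0.1499 0.064 ]
pot [0.5041 0.2469 0.064 ]
```

View pics/crop_side.png

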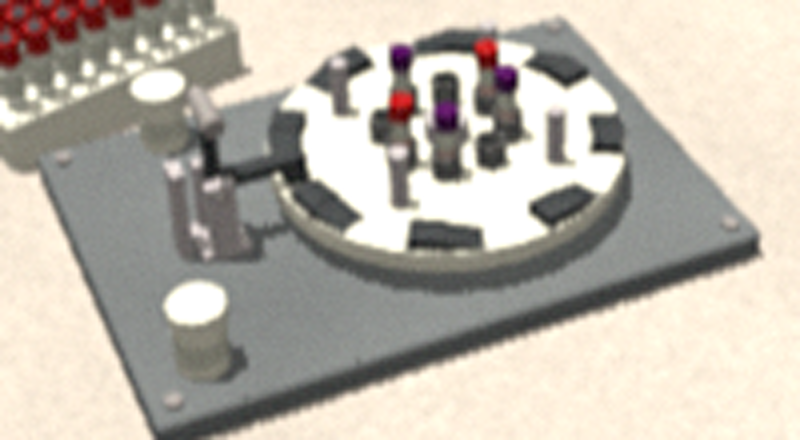

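The checks agree: peg radius measures 72.6 mm against 72 given, and plate sides 268 x 376 mm against 270 x 380. That gives the axis at about (0.542, 0.0365) and yaw about -16.3°. Tool y is already along feeder +y. Next I'll write a helper that gives move distances.

```bash
cat >> h.py <<'E'
from scipy.spatial.transform import Rotation as Ro
O=np.array([.542,.0365]);A=np.radians(-16.3);F=np.array([[np.cos(A),-np.sin(A)],[np.sin(A),np.cos(A)]])
def where():
    s=arm.observe();R=Ro.from_rotvec(s["ee_rot"]).as_matrix();p=np.array(s["position"]);t=p+R[:,2]*arm.tips_ahead
    print("t",s["clock"],"tip feeder",F.T@(t[:2]-O),"z",t[2],"tool y in feeder",F.T@R[:2,1],"force",np.array(s["force"]),"width",s["width"]);return R,t
def go(*Q):
    R,t=where()
    for q in Q: print(q,"xyz units",R.T@(np.append(O+F@q[:2],q[2])-t)/.06)
E
python3 -c "
from h import *
go((0,.103,.226),(0,.103,.103))"
```

```text
t 0.1 tip feeder [-0.5066  0.4374] z 0.22603042729818226 tool y in feeder [0.0054 1.    ] force [-0.075   0.3251  0.2046] width 1.0048809130674254
(0, 0.103, 0.226) xyz units [-8.4733 -5.5273  0.0095]
(0, 0.103, 0.103) xyz units [-8.473  -5.5244  2.0595]
```

Emit:
jog_arm:
  moves:
    - {"xyz": [-0.9, -0.55, 0], "grip": 1}
    - {"xyz": [-1.7, -1.1, 0], "grip": 1}
    - {"xyz": [-2.5, -1.65, 0], "grip": 1}
    - {"xyz": [-3.4, -2.2, 0], "grip": 1}
    - {"xyz": [-4.2, -2.75, 0], "grip": 1}
  force: 20

```text
invalid input at $.moves[0]: expected keys twist, xyz, grip
```

Emit:
jog_arm:
  moves:
    - {"xyz": [-0.9, -0.55, 0], "grip": 1}
    - {"xyz": [-1.7, -1.1, 0], "grip": 1}
    - {"xyz": [-2.5, -1.65, 0], "grip": 1}
    - {"xyz": [-3.4, -2.2, 0], "grip": 1}
    - {"xyz": [-4.2, -2.75, 0], "grip": 1}

```text
invalid input at $.moves[0]: expected keys twist, xyz, grip
```

```bash
python3 -c "
from h import *
go((0,.103,.226),(0,.103,.103))"
```

```text
t 0.1 tip feeder [-0.5066  0.4374] z 0.22603042729818226 tool y in feeder [0.0054 1.    ] force [-0.075   0.3251  0.2046] width 1.0048809130674254
(0, 0.103, 0.226) xyz units [-8.4733 -5.5273  0.0095]
(0, 0.103, 0.103) xyz units [-8.473  -5.5244  2.0595]
```

Emit:
jog_arm:
  moves:
    - {"twist": [0, 0, 0], "xyz": [-0.85, -0.55, 0], "grip": 1}
    - {"twist": [0, 0, 0], "xyz": [-1.7, -1.1, 0], "grip": 1}
    - {"twist": [0, 0, 0], "xyz": [-2.5, -1.65, 0], "grip": 1}
    - {"twist": [0, 0, 0], "xyz": [-3.4, -2.2, 0], "grip": 1}
    - {"twist": [0, 0, 0], "xyz": [-4.2, -2.75, 0], "grip": 1}
  force: 20

```text
clock: 0.72
position: [0.3741, 0.3669, 0.2376]
ee_rot: [0.454, 3.109, -0.0]
force: [1.5, 0.4, 0.6]
width: 0.506
```

Emit:
jog_arm:
  moves:
    - {"twist": [0, 0, 0], "xyz": [-0.85, -0.55, 0], "grip": 1}
    - {"twist": [0, 0, 0], "xyz": [-1.7, -1.1, 0], "grip": 1}
    - {"twist": [0, 0, 0], "xyz": [-2.5, -1.65, 0], "grip": 1}
    - {"twist": [0, 0, 0], "xyz": [-3.4, -2.2, 0], "grip": 1}
    - {"twist": [0, 0, 0], "xyz": [-4.2, -2.75, 0], "grip": 1}

```text
clock: 1.35
position: [0.5683, 0.137, 0.2375]
ee_rot: [-0.454, -3.109, 0.0]
force: [0.4, 0.3, 0.0]
width: 0.012
```

```bash
python3 -c "
from h import *
go((0,.103,.226),(0,.103,.103))"
```

```text
t 1.35 tip feeder [-0.0029  0.1038] z 0.22652983726370887 tool y in feeder [0.0053 1.    ] force [0.3618 0.2764 0.0148] width 0.012089723207926157
(0, 0.103, 0.226) xyz units [-0.0492 -0.0135  0.0088]
(0, 0.103, 0.103) xyz units [-0.0495 -0.0134  2.0588]
```

Emit:
jog_arm:
  moves:
    - {"twist": [0, 0, 0], "xyz": [-0.05, 0, 0.6], "grip": 1}
    - {"twist": [0, 0, 0], "xyz": [-0.05, 0, 1.2], "grip": 1}
    - {"twist": [0, 0, 0], "xyz": [-0.05, 0, 1.7], "grip": 1}
    - {"twist": [0, 0, 0], "xyz": [-0.05, 0, 2.05], "grip": 1}
    - {"twist": [0, 0, 0], "xyz": [-0.05, 0, 2.05], "grip": 1}

```text
clock: 1.98
position: [0.5687, 0.1374, 0.113]
ee_rot: [-0.453, -3.105, 0.003]
force: [-0.0, 0.3, 0.6]
width: 0.005
```

Run:
```python
from h import *
go((0,.150,.104))
for n,(x,y,w,h) in dict(top=(180,140,140,105),side=(150,150,200,150)).items():
    im=arm.get_image(n)[y:y+h,x:x+w];cv2.imwrite(f"pics/{n}1.png",cv2.resize(np.clip(im*1.5,0,255).astype(np.uint8),None,fx=2.9 if n=="top" else 2,fy=2.9 if n=="top" else 2,interpolation=cv2.INTER_CUBIC))
a,b=cv2.imread("pics/top1.png"),cv2.imread("pics/side1.png");H=300
cv2.imwrite("pics/both1.png",np.hstack([cv2.resize(a,(400,H)),cv2.resize(b,(400,H))]))
```

```text
t 1.975 tip feeder [-0.0027  0.1043] z 0.10204196877468971 tool y in feeder [0.0054 1.    ] force [-0.0151  0.3352  0.6333] width 0.004575682347699252
(0, 0.15, 0.104) xyz units [-0.0407  0.7612 -0.0345]
```

View pics/both1.png

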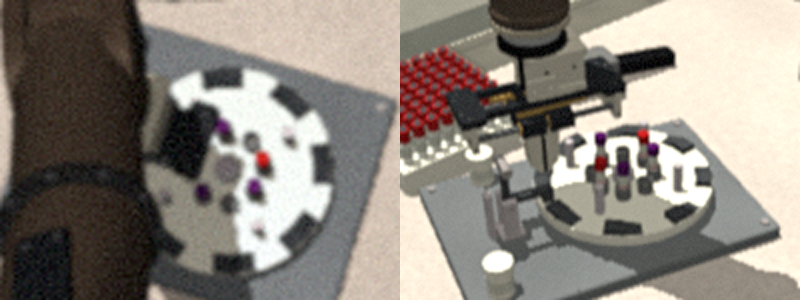

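Picture 5 shows the closed finger between the wheel and the crossbar (side panel: finger near (540,165), bar near (478,158)). The gripper body is clear above. Now I'll push outward slowly.

Emit:
jog_arm:
  moves:
    - {"twist": [0, 0, 0], "xyz": [-0.03, 0.2, 0], "grip": 1}
    - {"twist": [0, 0, 0], "xyz": [-0.03, 0.35, 0], "grip": 1}
    - {"twist": [0, 0, 0], "xyz": [-0.03, 0.48, 0], "grip": 1}
    - {"twist": [0, 0, 0], "xyz": [-0.03, 0.6, 0], "grip": 1}
    - {"twist": [0, 0, 0], "xyz": [-0.03, 0.7, 0], "grip": 1}

```text
clock: 2.7
position: [0.5839, 0.1781, 0.1147]
ee_rot: [-0.453, -3.109, -0.0]
force: [-0.2, -0.6, 0.1]
width: 0.006
```

Run:
```python
from h import *
go((0,.147,.104))
im=arm.get_image("side")[150:300,150:350];cv2.imwrite("pics/side2.png",cv2.resize(np.clip(im*1.5,0,255).astype(np.uint8),None,fx=3,fy=3,interpolation=cv2.INTER_CUBIC))
```

```text
t 2.7 tip feeder [0.0005 0.1477] z 0.10371992172205044 tool y in feeder [0.0051 1.    ] force [-0.1814 -0.6359  0.1354] width 0.005673943172286581
(0, 0.147, 0.104) xyz units [ 0.0083 -0.0116 -0.0047]
```

View pics/side2.png

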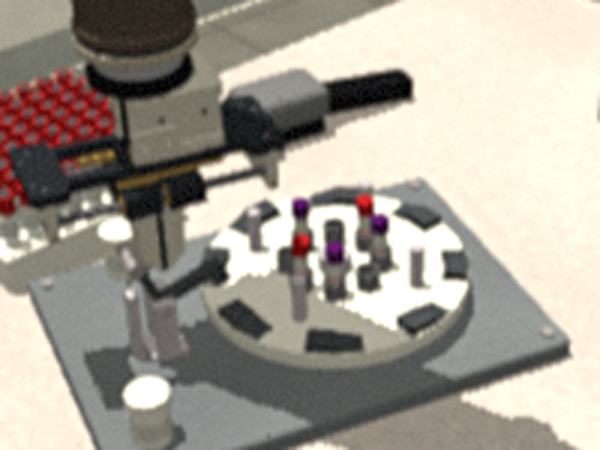

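The pawl is tipping: its arm is raised near (190,275) and the lever leans left near (145,275). I'll push slightly further while watching the force.

Emit:
jog_arm:
  moves:
    - {"twist": [0, 0, 0], "xyz": [0, 0.05, 0], "grip": 1}
    - {"twist": [0, 0, 0], "xyz": [0, 0.08, 0], "grip": 1}
    - {"twist": [0, 0, 0], "xyz": [0, 0.08, 0], "grip": 1}

```text
clock: 3.12
position: [0.5853, 0.1821, 0.1147]
ee_rot: [-0.454, -3.109, -0.0]
force: [-0.5, -0.3, -0.6]
width: 0.005
```

Emit:
jog_arm:
  moves:
    - {"twist": [0, 0, 0], "xyz": [0, -0.2, 0], "grip": 1}
    - {"twist": [0, 0, 0], "xyz": [0, -0.4, -0.1], "grip": 1}
    - {"twist": [0, 0, 0], "xyz": [0, -0.6, -0.6], "grip": 1}
    - {"twist": [0, 0, 0], "xyz": [0, -0.9, -1.2], "grip": 1}

```text
clock: 3.62
position: [0.569, 0.129, 0.1874]
ee_rot: [-0.454, -3.107, 0.001]
force: [1.3, -0.2, 0.6]
width: 0.004
```

Run:
```python
from h import *
go((-.06,-.095,.17),(-.06,-.095,.076),(-.062,-.07,.076),(-.07,-.025,.076))
for q in [(-.051,-.051),(-.072,0)]: print(np.append(F@q+O,.09))
for n,q in dict(up=(0,.18,.106),down=(0,.15,.116)).items(): print(n,(proj("side",np.append(F@q[:2]+O,q[2]))-[150,150])*3)
im=arm.get_image("side")[150:300,150:350];cv2.imwrite("pics/side3.png",cv2.resize(np.clip(im*1.5,0,255).astype(np.uint8),None,fx=3,fy=3,interpolation=cv2.INTER_CUBIC))
```

```text
t 3.625 tip feeder [-0.      0.0964] z 0.17639251126330308 tool y in feeder [0.0058 1.    ] force [ 1.2584 -0.2121  0.6132] width 0.003794982215061613
(-0.06, -0.095, 0.17) xyz units [ 0.9812 -3.1951  0.1101]
(-0.06, -0.095, 0.076) xyz units [ 0.9796 -3.1938  1.6767]
(-0.062, -0.07, 0.076) xyz units [ 1.0154 -2.7773  1.6764]
(-0.07, -0.025, 0.076) xyz units [ 1.1531 -2.0281  1.676 ]
[0.4787 0.0019 0.09  ]
[0.4729 0.0567 0.09  ]
up [119.8447 269.6693]
down [156.4221 248.9292]
```

View pics/side3.png

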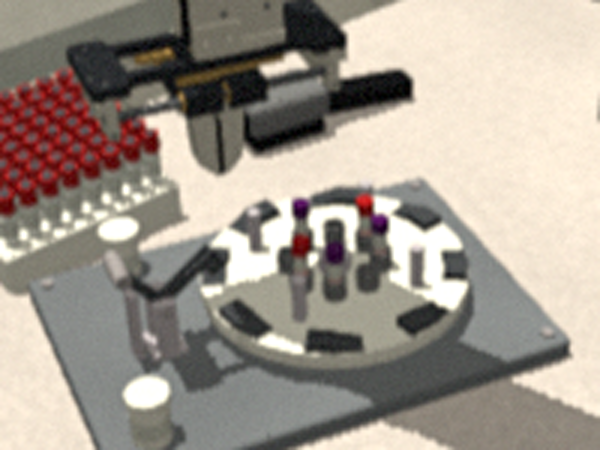

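The pawl stays tipped, with the bar at about (118,270); the predicted up position is (120,270). Next is peg2.

Emit:
jog_arm:
  moves:
    - {"twist": [0, 0, 0], "xyz": [0.25, -0.8, 0], "grip": 1}
    - {"twist": [0, 0, 0], "xyz": [0.5, -1.6, 0], "grip": 1}
    - {"twist": [0, 0, 0], "xyz": [0.75, -2.4, 0], "grip": 1}
    - {"twist": [0, 0, 0], "xyz": [0.98, -3.2, 0.1], "grip": 1}
    - {"twist": [0, 0, 0], "xyz": [0.98, -3.2, 0.4], "grip": 1}

```text
clock: 4.3
position: [0.4566, -0.0411, 0.1636]
ee_rot: [0.464, 3.105, -0.0]
force: [-0.2, 1.0, 0.4]
width: 0.004
```

Emit:
jog_arm:
  moves:
    - {"twist": [0, 0, 0], "xyz": [0, 0, 0.5], "grip": 1}
    - {"twist": [0, 0, 0], "xyz": [0, 0, 1.0], "grip": 1}
    - {"twist": [0, 0, 0], "xyz": [0, 0, 1.25], "grip": 1}
    - {"twist": [0, 0, 0], "xyz": [0, 0, 1.25], "grip": 1}

```text
clock: 4.8
position: [0.4575, -0.0376, 0.0873]
ee_rot: [-0.455, -3.107, 0.001]
force: [-0.1, 0.2, 0.4]
width: 0.004
```

Run:
```python
from h import *
go((-.063,-.07,.076),(-.07,-.035,.076))
```

```text
t 4.8 tip feeder [-0.0603 -0.0948] z 0.0762537543599476 tool y in feeder [0.0065 1.    ] force [-0.0866  0.234   0.4071] width 0.003906372408023916
(-0.063, -0.07, 0.076) xyz units [0.0478 0.4131 0.004 ]
(-0.07, -0.035, 0.076) xyz units [0.1683 0.9957 0.0038]
```

Emit:
jog_arm:
  moves:
    - {"twist": [0, 0, 0], "xyz": [0.04, 0.25, 0], "grip": 1}
    - {"twist": [0, 0, 0], "xyz": [0.06, 0.45, 0], "grip": 1}
    - {"twist": [0, 0, 0], "xyz": [0.1, 0.6, 0], "grip": 1}
    - {"twist": [0, 0, 0], "xyz": [0.12, 0.75, 0], "grip": 1}
    - {"twist": [0, 0, 0], "xyz": [0.15, 0.88, 0], "grip": 1}

```text
clock: 5.42
position: [0.4551, 0.0159, 0.086]
ee_rot: [-0.45, -3.091, 0.007]
force: [-29.6, -5.1, 15.9]
width: 0.008
```

Emit:
jog_arm:
  moves:
    - {"twist": [0, 0, 0], "xyz": [0.02, 0.12, 0], "grip": 1}
    - {"twist": [0, 0, 0], "xyz": [0.02, 0.12, 0], "grip": 1}

```text
clock: 5.68
position: [0.4545, 0.0248, 0.0859]
ee_rot: [-0.446, -3.089, 0.005]
force: [-32.5, 0.4, 19.1]
width: -0.0
```

Run:
```python
from h import *
go((-.072,-.025,.076))
im=arm.get_image("side")[150:300,150:350];cv2.imwrite("pics/side4.png",cv2.resize(np.clip(im*1.5,0,255).astype(np.uint8),None,fx=4,fy=4,interpolation=cv2.INTER_CUBIC))
for th in(0,.5,.785):
  print(th,[ (proj("side",np.append(O+F@(.072*np.array([np.cos(b),np.sin(b)])),.09))-150)*4 for b in np.radians([45,135,225,315])-th])
```

```text
t 5.675 tip feeder [-0.0809 -0.0359] z 0.07490823874924239 tool y in feeder [0.0025 1.    ] force [-32.5121   0.3874  19.0664] width -0.00032775041199510565
(-0.072, -0.025, 0.076) xyz units [-0.1481  0.1821 -0.0223]
0 [array([339.9909, 281.014 ]), array([403.7403, 370.8241]), array([560.4097, 325.8549]), array([488.7125, 241.5727])]
0.5 [array([374.7622, 254.3441]), array([355.0622, 350.5196]), array([527.7263, 355.6535]), array([535.3127, 258.7427])]
0.785 [array([402.4586, 244.3608]), array([337.9808, 333.4901]), array([498.6256, 367.4805]), array([553.8045, 273.9323])]
```

View pics/side4.png

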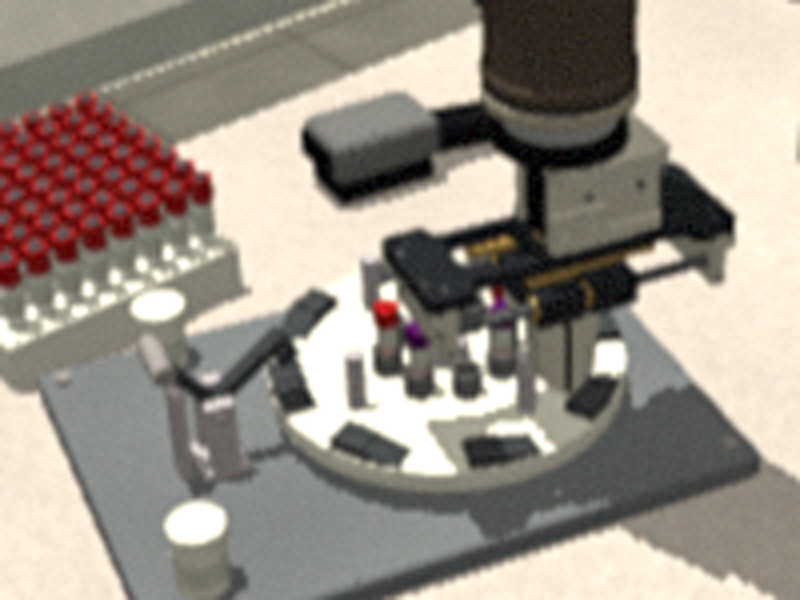

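The force is 32 N, mostly sideways, so something is pressing on the tool's +x side. I'll relieve it in the direction it pushes and look again.

Emit:
jog_arm:
  moves:
    - {"twist": [0, 0, 0], "xyz": [0.1, -0.05, -0.02], "grip": 1}
    - {"twist": [0, 0, 0], "xyz": [0.2, -0.1, -0.05], "grip": 1}
    - {"twist": [0, 0, 0], "xyz": [0.3, -0.15, -0.1], "grip": 1}

```text
clock: 6.1
position: [0.4468, 0.0207, 0.0944]
ee_rot: [0.452, 3.107, 0.001]
force: [-0.4, 0.2, -0.4]
width: 0.006
```

Run:
```python
from h import *
where();print(arm.observe()["joints"],arm.observe()["ft_torque"])
im=arm.get_image("side")[200:290,205:325];a=cv2.resize(np.clip(im*1.5,0,255).astype(np.uint8),(480,360),interpolation=cv2.INTER_CUBIC)
t=arm.get_image("top")[150:240,200:320];b=cv2.resize(np.clip(t*1.6,0,255).astype(np.uint8),(320,240),interpolation=cv2.INTER_CUBIC)
c=np.zeros((360,800,3),np.uint8);c[:,:480]=a;c[:240,480:]=b;cv2.imwrite("pics/both5.png",c)
```

```text
t 6.1 tip feeder [-0.0869 -0.0418] z 0.08341728740455191 tool y in feeder [0.0046 1.    ] force [-0.3712  0.1508 -0.4375] width 0.0063720903781716715
[-0.3696  0.347   0.2559  2.1741 -0.1461  0.634   1.2711] [ 0.003  -0.0073 -0.0252]
```

View pics/both5.png

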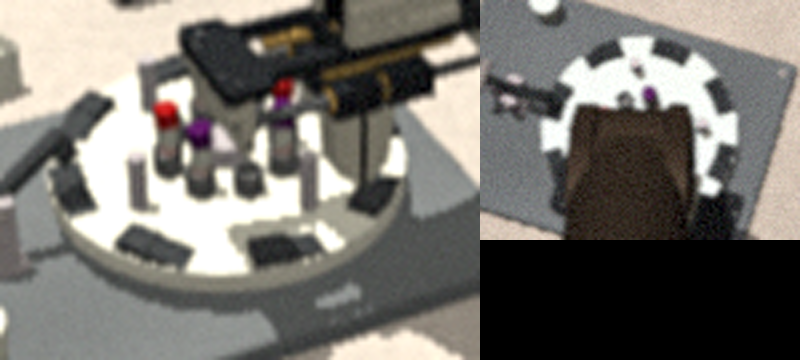

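Run:
```python
from h import *
R,t=where()
for px in[(254,233),(262,232),(248,212)]:
  for z in(.09,.1,.11,.12,.13): 
    P=ray("side",px,z);print(px,z,"feeder",F.T@(P[:2]-O),"tool",R.T@(P-t))
for px in[(246.7,229),(255,233),(275.7,226),(275.7,222)]: print("cap",F.T@(ray("side",px,.099)[:2]-O))
```

```text
t 6.2 tip feeder [-0.0872 -0.0423] z 0.08347483072631628 tool y in feeder [0.0052 1.    ] force [-0.9324  0.2276  0.3165] width 0.009372327565665896
(254, 233) 0.09 feeder [-0.0189  0.0295] tool [-0.0679  0.0722 -0.0064]
(254, 233) 0.1 feeder [-0.0316  0.0346] tool [-0.0552  0.0772 -0.0164]
(254, 233) 0.11 feeder [-0.0444  0.0397] tool [-0.0424  0.0822 -0.0264]
(254, 233) 0.12 feeder [-0.0571  0.0448] tool [-0.0297  0.0873 -0.0364]
(254, 233) 0.13 feeder [-0.0698  0.0499] tool [-0.017   0.0923 -0.0464]
(262, 232) 0.09 feeder [-0.0235  0.0107] tool [-0.0634  0.0533 -0.0064]
(262, 232) 0.1 feeder [-0.0362  0.016 ] tool [-0.0507  0.0586 -0.0164]
(262, 232) 0.11 feeder [-0.0488  0.0214] tool [-0.0381  0.0639 -0.0264]
(262, 232) 0.12 feeder [-0.0615  0.0268] tool [-0.0254  0.0693 -0.0364]
(262, 232) 0.13 feeder [-0.0741  0.0322] tool [-0.0127  0.0746 -0.0464]
(248, 212) 0.09 feeder [0.071  0.0077] tool [-0.158   0.0508 -0.0063]
(248, 212) 0.1 feeder [0.057  0.0131] tool [-0.1439  0.0561 -0.0163]
(248, 212) 0.11 feeder [0.0429 0.0185] tool [-0.1298  0.0615 -0.0263]
(248, 212) 0.12 feeder [0.0289 0.0239] tool [-0.1158  0.0669 -0.0363]
(248, 212) 0.13 feeder [0.0148 0.0294] tool [-0.1017  0.0722 -0.0463]
cap [-0.0079  0.0434]
cap [-0.0314  0.032 ]
cap [-0.0269 -0.0241]
cap [-0.0117 -0.0313]
```

The gripper's hanging knuckle, 30–35 mm above the tips at tool y +0.08, probably met the purple cap. Tubes look upright and the force is now zero. I'll tilt the gripper outward by about 15° and push from a larger radius, slightly higher.

Emit:
jog_arm:
  moves:
    - {"twist": [0, -0.7, 0], "xyz": [0.05, -0.2, -0.3], "grip": 1}
    - {"twist": [0, -1.5, 0], "xyz": [0.05, -0.3, -0.3], "grip": 1}
    - {"twist": [0, -1.5, 0], "xyz": [0.05, -0.3, -0.3], "grip": 1}

```text
clock: 6.58
position: [0.4359, 0.0047, 0.1115]
ee_rot: [0.412, 2.854, -0.054]
force: [-0.0, 0.2, 0.0]
width: 0.004
```

Run:
```python
from h import *
go((-.078,-.06,.079),(-.078,-.025,.079),(-.078,-.015,.079));print(arm.observe()["joints"])
im=arm.get_image("side")
for th in np.arange(.2,.8,.1): print(round(th,2),[ (proj("side",np.append(O+F@(.072*np.array([np.cos(b),np.sin(b)])),.09))-[205,200])*4 for b in np.radians([135,225])-th])
```

```text
t 6.575 tip feeder [-0.09   -0.0603] z 0.10084997368818925 tool y in feeder [0.0023 1.    ] force [-0.0314  0.1614  0.0416] width 0.003952194724137863
(-0.078, -0.06, 0.079) xyz units [-0.1     0.0061  0.4034]
(-0.078, -0.025, 0.079) xyz units [-0.0988  0.5895  0.4029]
(-0.078, -0.015, 0.079) xyz units [-0.0984  0.7561  0.4028]
[-0.5921  0.2052  0.4096  2.3905  0.1207  0.3342  0.975 ]
0.2 [array([161.925 , 164.5075]), array([330.5787, 138.7735])]
0.3 [array([152.0853, 160.3949]), array([323.9846, 144.8032])]
0.4 [array([143.1005, 155.7129]), array([316.3432, 150.4523])]
0.5 [array([135.0622, 150.5196]), array([307.7263, 155.6535])]
0.6 [array([128.0486, 144.8784]), array([298.2192, 160.3437])]
0.7 [array([122.1236, 138.8562]), array([287.9202, 164.4645])]
0.8 [array([117.3368, 132.5232]), array([276.9397, 167.9639])]
```

Emit:
jog_arm:
  moves:
    - {"twist": [0, 0, 0], "xyz": [-0.1, 0, 0.3], "grip": 1}
    - {"twist": [0, 0, 0], "xyz": [-0.1, 0.05, 0.4], "grip": 1}
    - {"twist": [0, 0, 0], "xyz": [-0.1, 0.2, 0.4], "grip": 1}
    - {"twist": [0, 0, 0], "xyz": [-0.1, 0.35, 0.4], "grip": 1}
    - {"twist": [0, 0, 0], "xyz": [-0.1, 0.45, 0.4], "grip": 1}

```text
clock: 7.25
position: [0.4568, 0.0268, 0.0901]
ee_rot: [0.416, 2.853, -0.055]
force: [-3.8, -0.8, 1.4]
width: 0.005
```

Emit:
jog_arm:
  moves:
    - {"twist": [0, 0, 0], "xyz": [0, 0.08, 0], "grip": 1}
    - {"twist": [0, 0, 0], "xyz": [0, 0.15, 0], "grip": 1}
    - {"twist": [0, 0, 0], "xyz": [0, 0.15, 0], "grip": 1}

```text
clock: 7.62
position: [0.4591, 0.0354, 0.09]
ee_rot: [0.415, 2.853, -0.055]
force: [-2.1, -1.0, 1.9]
width: 0.004
```

Run:
```python
from h import *
go((-.078,-.0145,.079))
im=arm.get_image("side")[200:290,205:325];cv2.imwrite("pics/side6.png",cv2.resize(np.clip(im*1.5,0,255).astype(np.uint8),(480,360),interpolation=cv2.INTER_CUBIC))
```

```text
t 7.625 tip feeder [-0.0764 -0.0244] z 0.07938722705813502 tool y in feeder [0.0044 1.    ] force [-2.0635 -0.9531  1.8694] width 0.003621208594115669
(-0.078, -0.0145, 0.079) xyz units [ 0.0283  0.1645 -0.0009]
```

View pics/side6.png

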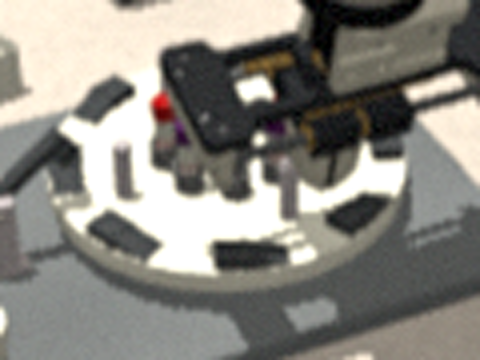

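The wheel is at about 0.68 rad: peg1 is near (122,146) and peg2 near (288,160) in the crop. Forces are small. About 6 mm more is needed.

Emit:
jog_arm:
  moves:
    - {"twist": [0, 0, 0], "xyz": [0.05, 0.06, 0], "grip": 1}
    - {"twist": [0, 0, 0], "xyz": [0.05, 0.11, 0], "grip": 1}
    - {"twist": [0, 0, 0], "xyz": [0.05, 0.11, 0], "grip": 1}

```text
clock: 8.05
position: [0.4594, 0.0425, 0.0894]
ee_rot: [0.415, 2.851, -0.054]
force: [-0.7, 0.7, 1.3]
width: 0.003
```

Emit:
jog_arm:
  moves:
    - {"twist": [0, 0, 0], "xyz": [0.2, -0.2, 0], "grip": 1}
    - {"twist": [0, 0, 0], "xyz": [0.3, -0.4, -0.3], "grip": 1}
    - {"twist": [0, 0, 0], "xyz": [0.5, -0.7, -1.0], "grip": 1}
    - {"twist": [0, 0.8, 0], "xyz": [0.5, -1.2, -1.8], "grip": 1}
    - {"twist": [0, 1.5, 0], "xyz": [0.5, -1.7, -2.2], "grip": 1}

```text
clock: 8.68
position: [0.369, -0.0364, 0.2115]
ee_rot: [-0.445, -3.109, -0.008]
force: [0.5, -1.3, -1.1]
width: 0.006
```

Run:
```python
from h import *
where();print(arm.observe()["joints"])
im=arm.get_image("side")[200:315,150:325];a=cv2.resize(np.clip(im*1.5,0,255).astype(np.uint8),None,fx=4.5,fy=4.5,interpolation=cv2.INTER_CUBIC);cv2.imwrite("pics/side7.png",a)
for th in(.7,.785,.87): print(th,[ (proj("side",np.append(O+F@(.072*np.array([np.cos(b),np.sin(b)])),.09))-[150,200])*4.5 for b in np.radians([45,135,225,315])-th])
```

```text
t 8.675 tip feeder [-0.1456 -0.1184] z 0.20047036992437214 tool y in feeder [-0.0001  1.    ] force [ 0.4676 -1.3314 -1.0585] width 0.006157599009253232
[-0.5865  0.0179  0.569   2.2059 -0.0189  0.9209  1.2804]
0.7 [array([442.9892,  52.7358]), array([384.8891, 156.2132]), array([571.4103, 185.0225]), array([617.6886,  77.6984])]
0.785 [array([452.7659,  49.9059]), array([380.2283, 150.1764]), array([560.9538, 188.4155]), array([623.0301,  83.1738])]
0.87 [array([462.8626,  47.5409]), array([376.518 , 143.9364]), array([550.0261, 191.272 ]), array([627.5715,  88.9241])]
```

View pics/side7.png

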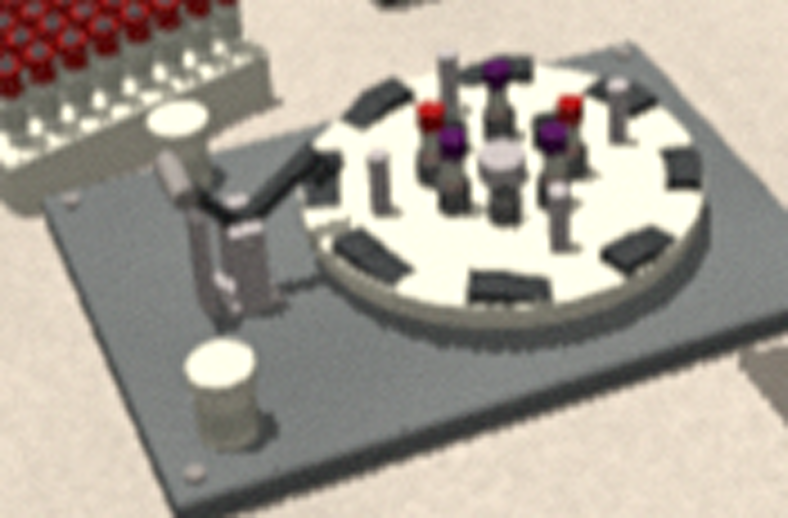

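All five tubes stand. The pegs match about 0.75–0.78 rad, the tooth pattern is back in register, and the pawl is still up. Now I'll go round to the outside of the bar, with a tilt so the knuckles stay clear.

Run:
```python
from h import *
go((0,.245,.2),(0,.245,.13))
```

```text
t 8.725 tip feeder [-0.1436 -0.1221] z 0.20325393049277987 tool y in feeder [0.0035 1.    ] force [ 3.6651 -4.165   4.0054] width 0.003526222057513406
(0, 0.245, 0.2) xyz units [-2.3728  6.1262  0.0759]
(0, 0.245, 0.13) xyz units [-2.3794  6.1195  1.2425]
```

Emit:
jog_arm:
  moves:
    - {"twist": [0, 0, 0], "xyz": [-0.35, 0.85, 0], "grip": 1}
    - {"twist": [0, 0, 0], "xyz": [-0.7, 1.7, 0], "grip": 1}
    - {"twist": [0, 0, 0], "xyz": [-1.05, 2.55, 0], "grip": 1}
    - {"twist": [0, 0, 0], "xyz": [-1.4, 3.4, 0], "grip": 1}
    - {"twist": [0, 0, 0], "xyz": [-1.7, 4.25, 0], "grip": 1}

```text
clock: 9.35
position: [0.5412, 0.1789, 0.2085]
ee_rot: [0.454, 3.108, -0.001]
force: [0.0, -0.3, 0.3]
width: 0.007
```

Emit:
jog_arm:
  moves:
    - {"twist": [0.3, 0, 0], "xyz": [-0.3, 0.85, 0], "grip": 1}
    - {"twist": [0.8, 0, 0], "xyz": [-0.6, 1.7, 0], "grip": 1}
    - {"twist": [1.5, 0, 0], "xyz": [-0.7, 1.9, 0], "grip": 1}
    - {"twist": [1.5, 0, 0], "xyz": [-0.7, 1.9, 0], "grip": 1}

```text
clock: 9.85
position: [0.6123, 0.2788, 0.2056]
ee_rot: [-0.435, -3.045, 0.405]
force: [0.4, -0.9, -0.6]
width: 0.006
```

Run:
```python
from h import *
go((0,.235,.15),(0,.235,.101),(0,.19,.101),(0,.172,.101))
```

```text
t 9.85 tip feeder [-0.0006  0.2494] z 0.19497522805619968 tool y in feeder [-0.0007  0.9651] force [ 0.3582 -0.8924 -0.6137] width 0.005862594481184503
(0, 0.235, 0.15) xyz units [-0.0115 -0.0359  0.7864]
(0, 0.235, 0.101) xyz units [-0.013   0.1779  1.5746]
(0, 0.19, 0.101) xyz units [-0.0128 -0.5459  1.7709]
(0, 0.172, 0.101) xyz units [-0.0127 -0.8355  1.8495]
```

Emit:
jog_arm:
  moves:
    - {"twist": [0, 0, 0], "xyz": [0, 0, 0.8], "grip": 1}
    - {"twist": [0, 0, 0], "xyz": [0, 0.18, 1.4], "grip": 1}
    - {"twist": [0, 0, 0], "xyz": [0, 0.18, 1.57], "grip": 1}
    - {"twist": [0, 0, 0], "xyz": [0, 0.18, 1.57], "grip": 1}

```text
clock: 10.35
position: [0.609, 0.2603, 0.1159]
ee_rot: [-0.447, -3.046, 0.401]
force: [0.1, -0.7, 0.8]
width: 0.001
```

Emit:
jog_arm:
  moves:
    - {"twist": [0, 0, 0], "xyz": [0, -0.3, 0.08], "grip": 1}
    - {"twist": [0, 0, 0], "xyz": [0, -0.5, 0.14], "grip": 1}
    - {"twist": [0, 0, 0], "xyz": [0, -0.7, 0.19], "grip": 1}
    - {"twist": [0, 0, 0], "xyz": [0, -0.85, 0.23], "grip": 1}
    - {"twist": [0, 0, 0], "xyz": [0, -1.0, 0.27], "grip": 1}

```text
clock: 10.98
position: [0.5961, 0.2143, 0.1221]
ee_rot: [-0.435, -3.063, 0.37]
force: [-4.8, 36.7, 58.9]
width: 0.0
```

Run:
```python
from h import *
go((0,.168,.101))
for n,q in dict(up=(0,.18,.106),down=(0,.15,.116)).items(): print(n,(proj("side",np.append(F@q[:2]+O,q[2]))-[150,200])*4.5)
im=arm.get_image("side")[200:315,150:325];a=cv2.resize(np.clip(im*1.5,0,255).astype(np.uint8),None,fx=4.5,fy=4.5,interpolation=cv2.INTER_CUBIC);cv2.imwrite("pics/side8.png",a)
```

```text
t 10.975 tip feeder [0.0021 0.1832] z 0.11137318101605925 tool y in feeder [-0.0011  0.9715] force [-4.8347 36.7143 58.883 ] width 0.0004506972321878575
(0, 0.168, 0.101) xyz units [ 0.0377 -0.2051  0.2277]
up [179.7671 179.504 ]
down [234.6331 148.3938]
```

View pics/side8.png

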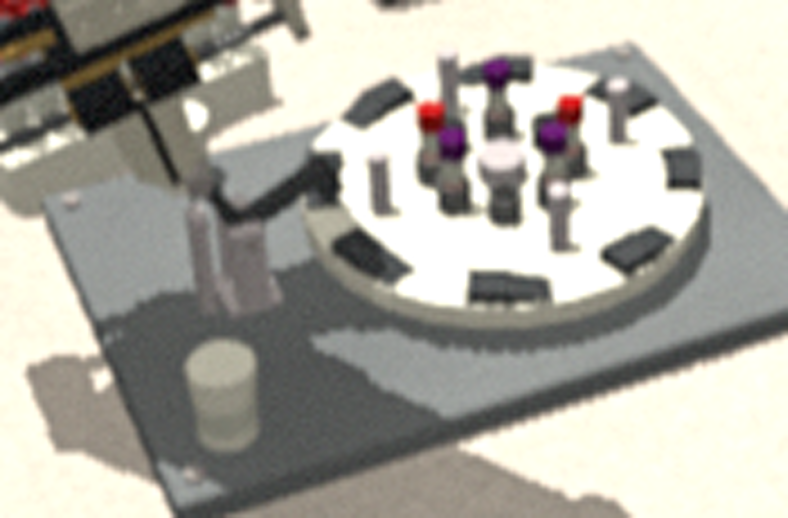

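The force reached 69 N: the tip rode up on the bar, pinching it against its stop. I'll back off at once, up and outward.

Emit:
jog_arm:
  moves:
    - {"twist": [0, 0, 0], "xyz": [0, 0.4, -0.2], "grip": 1}
    - {"twist": [0, 0, 0], "xyz": [0, 0.8, -0.4], "grip": 1}
    - {"twist": [-0.8, 0, 0], "xyz": [0, 1.2, -1.0], "grip": 1}
    - {"twist": [-1.5, 0, 0], "xyz": [0, 1.5, -1.2], "grip": 1}
    - {"twist": [-1.5, 0, 0], "xyz": [0, 1.5, -1.2], "grip": 1}

```text
clock: 11.65
position: [0.6222, 0.3015, 0.1636]
ee_rot: [0.457, 3.106, 0.003]
force: [0.5, -0.6, 0.2]
width: 0.005
```

Run:
```python
from h import *
go((0,.235,.16));print(arm.observe()["joints"])
```

```text
t 11.65 tip feeder [0.0027 0.2769] z 0.1525750881062853 tool y in feeder [0.0076 1.    ] force [ 0.4898 -0.5844  0.1896] width 0.004679022806445121
(0, 0.235, 0.16) xyz units [ 0.039  -0.6977 -0.1252]
[-0.7718  0.6213  0.3986  1.5056 -0.2613  1.0646  0.965 ]
```

Emit:
jog_arm:
  moves:
    - {"twist": [0, 0, -1], "xyz": [0, 0, 0], "grip": 1}
    - {"twist": [0, 0, -2], "xyz": [0, 0, 0], "grip": 1}
    - {"twist": [0, 0, -3], "xyz": [0, 0, 0], "grip": 1}
    - {"twist": [0, 0, -4], "xyz": [0, 0, 0], "grip": 1}
    - {"twist": [0, 0, -4.5], "xyz": [0, 0, 0], "grip": 1}

```text
clock: 12.28
position: [0.6206, 0.3022, 0.1605]
ee_rot: [0.776, -3.041, 0.004]
force: [0.0, 0.1, 0.5]
width: 0.009
```

Emit:
jog_arm:
  moves:
    - {"twist": [0, 0, -1], "xyz": [0, 0, 0], "grip": 1}
    - {"twist": [0, 0, -2], "xyz": [0, 0, 0], "grip": 1}
    - {"twist": [0, 0, -3], "xyz": [0, 0, 0], "grip": 1}
    - {"twist": [0, 0, -4], "xyz": [0, 0, 0], "grip": 1}
    - {"twist": [0, 0, -4.5], "xyz": [0, 0, 0], "grip": 1}

```text
clock: 12.9
position: [0.6207, 0.3021, 0.1605]
ee_rot: [1.881, -2.512, 0.003]
force: [0.0, -0.1, -0.1]
width: 0.006
```

Run:
```python
from h import *
go((0,.225,.150),(0,.225,.090),(0,.20,.09),(0,.17,.09));print(arm.observe()["joints"])
im=arm.get_image("side")
for n,(x,y,w,h) in dict(side=(150,205,130,100)).items():
    cv2.imwrite("pics/side9.png",cv2.resize(np.clip(im[y:y+h,x:x+w]*1.5,0,255).astype(np.uint8),None,fx=6,fy=6,interpolation=cv2.INTER_CUBIC))
for n,q in dict(up=(0,.18,.106),down=(0,.15,.116)).items(): print(n,(proj("side",np.append(F@q[:2]+O,q[2]))-[150,205])*6)
```

```text
t 12.9 tip feeder [0.001 0.277] z 0.14946598709984044 tool y in feeder [-1.     0.001] force [ 0.0228 -0.0553 -0.0644] width 0.005556788165166574
(0, 0.225, 0.15) xyz units [ 0.8666  0.0162 -0.0055]
(0, 0.225, 0.09) xyz units [0.8627 0.0153 0.9945]
(0, 0.2, 0.09) xyz units [1.2794 0.0148 0.9962]
(0, 0.17, 0.09) xyz units [1.7794 0.0143 0.9981]
[-0.5271  0.6056 -0.0068  1.4801  0.0068  1.0594  2.32  ]
up [239.6895 209.3387]
down [312.8441 167.8584]
```

The 12-picture limit is reached, so I'll go on with numbers. Gripper yaw is now 90°, with the flat 19 mm pad side facing the bar and a lower tip at 0.090 m.

Emit:
jog_arm:
  moves:
    - {"twist": [0, 0, 0], "xyz": [0.4, 0, 0], "grip": 1}
    - {"twist": [0, 0, 0], "xyz": [0.85, 0, 0.2], "grip": 1}
    - {"twist": [0, 0, 0], "xyz": [0.85, 0, 0.7], "grip": 1}
    - {"twist": [0, 0, 0], "xyz": [0.85, 0, 0.98], "grip": 1}
    - {"twist": [0, 0, 0], "xyz": [0.85, 0, 0.98], "grip": 1}

```text
clock: 13.58
position: [0.6056, 0.2541, 0.101]
ee_rot: [1.875, -2.516, -0.0]
force: [-0.9, -0.2, -0.7]
width: 0.004
```

Emit:
jog_arm:
  moves:
    - {"twist": [0, 0, 0], "xyz": [0.25, 0, 0], "grip": 1}
    - {"twist": [0, 0, 0], "xyz": [0.4, 0, 0], "grip": 1}
    - {"twist": [0, 0, 0], "xyz": [0.5, 0, 0], "grip": 1}
    - {"twist": [0, 0, 0], "xyz": [0.5, 0, 0], "grip": 1}

```text
clock: 14.08
position: [0.5983, 0.2246, 0.1032]
ee_rot: [-1.876, 2.52, -0.0]
force: [-0.2, 0.6, 0.6]
width: 0.006
```

Run:
```python
from h import *
go((0,.17,.09));print(arm.observe()["ft_torque"])
```

```text
t 14.075 tip feeder [0.0012 0.1963] z 0.09215470580778891 tool y in feeder [-1.      0.0064] force [-0.2003  0.6223  0.5942] width 0.0064765902233191695
(0, 0.17, 0.09) xyz units [0.4386 0.0178 0.0358]
[0.0835 0.0962 0.0073]
```

Contact is light. Now a slow push inward.

Emit:
jog_arm:
  moves:
    - {"twist": [0, 0, 0], "xyz": [0.1, 0, 0], "grip": 1}
    - {"twist": [0, 0, 0], "xyz": [0.2, 0, 0], "grip": 1}
    - {"twist": [0, 0, 0], "xyz": [0.25, 0, 0], "grip": 1}

```text
clock: 14.45
position: [0.5936, 0.2102, 0.1025]
ee_rot: [1.876, -2.519, 0.0]
force: [0.2, 0.1, 0.3]
width: 0.002
```

Emit:
jog_arm:
  moves:
    - {"twist": [0, 0, 0], "xyz": [0.1, 0, 0], "grip": 1}
    - {"twist": [0, 0, 0], "xyz": [0.17, 0, 0], "grip": 1}
    - {"twist": [0, 0, 0], "xyz": [0.2, 0, 0], "grip": 1}
    - {"twist": [0, 0, 0], "xyz": [0.2, 0, 0], "grip": 1}

```text
clock: 14.95
position: [0.5904, 0.1994, 0.1026]
ee_rot: [-1.877, 2.519, 0.0]
force: [-0.3, 0.1, 0.0]
width: 0.009
```

Run:
```python
from h import *
go((0,.167,.09))
```

```text
t 14.95 tip feeder [0.0007 0.17  ] z 0.09164183990955073 tool y in feeder [-1.      0.0054] force [-0.3218  0.0675  0.0208] width 0.009423636658926727
(0, 0.167, 0.09) xyz units [0.0494 0.0115 0.0274]
```

Emit:
jog_arm:
  moves:
    - {"twist": [0, 0, 0], "xyz": [0.04, 0, 0], "grip": 1}
    - {"twist": [0, 0, 0], "xyz": [0.06, 0, 0], "grip": 1}
    - {"twist": [0, 0, 0], "xyz": [0.06, 0, 0], "grip": 1}

```text
clock: 15.32
position: [0.59, 0.1988, 0.1028]
ee_rot: [-1.878, 2.514, 0.002]
force: [2.4, 7.9, -5.0]
width: 0.005
```

Emit:
jog_arm:
  moves:
    - {"twist": [0, 0, 0], "xyz": [-0.3, 0, 0], "grip": 1}
    - {"twist": [0, 0, 0], "xyz": [-0.8, 0, -0.1], "grip": 1}
    - {"twist": [0, 0, 0], "xyz": [-1.4, 0, -0.9], "grip": 1}
    - {"twist": [0, 0, 0], "xyz": [-2.2, 0, -1.6], "grip": 1}
    - {"twist": [0, 0, 0], "xyz": [-3.0, 0, -2.0], "grip": 1}

```text
clock: 15.95
position: [0.6417, 0.3707, 0.2256]
ee_rot: [-1.875, 2.517, -0.001]
force: [1.2, -0.1, 0.2]
width: 0.006
```

Emit:
jog_arm:
  moves:
    - {"twist": [0, 0, 0], "xyz": [-0.9, 0, 0], "grip": 1}
    - {"twist": [0, 0, 0], "xyz": [-1.8, 0, 0], "grip": 1}
    - {"twist": [0, 0, 0], "xyz": [-1.8, 0, 0], "grip": 1}

```text
clock: 16.32
position: [0.6691, 0.4783, 0.2196]
ee_rot: [1.884, -2.512, -0.005]
force: [-0.1, 0.3, 0.1]
width: 0.007
```

Run:
```python
from h import *
where()
P=lambda n,x,y,z:proj(n,np.append(F@[x,y]+O,z))
S=cv2.imread("pics/side0.png");T=cv2.imread("pics/top0.png")
s=arm.get_image("side");t=arm.get_image("top");cv2.imwrite("pics/sideF.png",s);cv2.imwrite("pics/topF.png",t)
d=lambda a,b:np.abs(cv2.GaussianBlur(a,(3,3),0).astype(int)-cv2.GaussianBlur(b,(3,3),0)).max(2)
for n,a,b in(("side",S,s),("top",T,t)):
    D=d(a,b)
    for k,q in dict(barDown=(0,.15,.116),barL=(-.015,.15,.116),barUp=(0,.18,.106),arm=(0,.12,.07),noseUp=(0,.105,.1),pot0=(.112,.151,.064),pot1=(-.0955,.191,.064),peg0=(.0509,.0509,.088),peg1=(-.0509,.0509,.088),hub=(0,0,.066),peg3=(.0509,-.0509,.088),peg90=(0,.072,.088),peg180=(-.072,0,.088)).items():
        u=P(n,*q).round().astype(int);x,y=u;w=D[y-2:y+3,x-2:x+3];print(n,k,u,"diff med",np.median(w),"now",b[y-1:y+2,x-1:x+2].mean((0,1)).round(),"was",a[y-1:y+2,x-1:x+2].mean((0,1)).round())
```

```text
t 16.325 tip feeder [-0.002   0.4597] z 0.20862089765116282 tool y in feeder [-1.     -0.0006] force [-0.1116  0.2903  0.1175] width 0.006931748115011447
side barDown [202 233] diff med 1.0 now [116. 121. 127.] was [115. 120. 126.]
side barL [204 236] diff med 1.0 now [62. 65. 68.] was [62. 64. 67.]
side barUp [190 240] diff med 1.0 now [73. 81. 82.] was [72. 80. 81.]
side arm [216 245] diff med 1.0 now [58. 59. 58.] was [57. 57. 56.]
side noseUp [221 234] diff med 20.0 now [78. 82. 82.] was [59. 60. 58.]
side pot0 [190 226] diff med 2.0 now [178. 196. 200.] was [175. 194. 198.]
side pot1 [200 281] diff med 3.0 now [176. 194. 199.] was [174. 193. 197.]
side peg0 [235 221] diff med 37.0 now [53. 54. 52.] was [105. 107. 113.]
side peg1 [251 243] diff med 45.0 now [44. 46. 49.] was [ 99. 100. 106.]
side hub [262 234] diff med 127.0 now [150. 152. 160.] was [47. 11. 44.]
side peg3 [272 211] diff med 27.0 now [146. 159. 169.] was [130. 133. 139.]
side peg90 [235 234] diff med 63.0 now [139. 146. 152.] was [127. 139. 143.]
side peg180 [275 243] diff med 39.0 now [108. 111. 116.] was [60. 6
[... 259 characters left out ...]
 40. 39.] was [34. 33. 32.]
top noseUp [225 186] diff med 15.0 now [73. 73. 72.] was [56. 56. 55.]
top pot0 [224 150] diff med 31.0 now [165. 170. 167.] was [134. 139. 136.]
top pot1 [189 210] diff med 30.0 now [168. 171. 168.] was [138. 141. 138.]
top peg0 [248 176] diff med 55.0 now [167. 171. 168.] was [103. 102. 108.]
top peg1 [238 208] diff med 65.0 now [167. 170. 167.] was [ 99.  97. 102.]
top hub [260 199] diff med 28.0 now [146. 145. 155.] was [117. 116. 124.]
top peg3 [281 186] diff med 53.0 now [168. 172. 168.] was [113. 112. 117.]
top peg90 [236 190] diff med 16.0 now [132. 132. 139.] was [137. 141. 137.]
top peg180 [252 220] diff med 20.0 now [137. 136. 143.] was [140. 141. 138.]
```

The pawl region is pixel-identical to the start (pawl down), the pots are unmoved, and the pegs have shifted. One last numeric check on the caps and the pen, then I hand in.

Run:
```python
from h import *
def caps(f):
    im=cv2.imread(f).astype(int);b,g,r=im[...,0],im[...,1],im[...,2];o=[]
    for k,m in dict(red=(r-g>50)&(r-b>40),pur=(np.minimum(r,b)-g>20)).items():
        m=m.astype(np.uint8);m[:165]=0;m[235:]=0;m[:,:230]=0;m[:,295:]=0
        n,_,st,c=cv2.connectedComponentsWithStats(m)
        for i in range(1,n):
            if st[i,4]>=4:
                p=F.T@(ray("top",c[i],.095)[:2]-O);o.append((k,st[i,4],p.round(3),round(np.hypot(*p),3),round(np.degrees(np.arctan2(p[1],p[0])),1)))
    return o
for f in("pics/top0.png","pics/topF.png"): print(f,*caps(f),sep="\n")
a,b=[cv2.GaussianBlur(cv2.imread(f),(3,3),0).astype(int) for f in("pics/top0.png","pics/topF.png")]
g=[np.argwhere(x[170:222,135:155].sum(2)<150).mean(0) for x in(a,b)];print("pen black",g)
print("racks diff",np.abs(a-b)[80:135,200:260].mean())
arm.sign_off()
```

```text
pics/top0.png
('red', np.int32(16), array([ 0.016, -0.032]), np.float64(0.036), np.float64(-64.0))
('red', np.int32(15), array([-0.014,  0.038]), np.float64(0.04), np.float64(110.7))
('pur', np.int32(12), array([0.035, 0.016]), np.float64(0.039), np.float64(24.6))
('pur', np.int32(12), array([-0.014, -0.033]), np.float64(0.036), np.float64(-113.0))
('pur', np.int32(12), array([-0.035,  0.017]), np.float64(0.039), np.float64(154.2))
pics/topF.png
('red', np.int32(17), array([0.013, 0.038]), np.float64(0.041), np.float64(71.0))
('red', np.int32(18), array([-0.013, -0.033]), np.float64(0.035), np.float64(-111.2))
('pur', np.int32(14), array([ 0.036, -0.011]), np.float64(0.037), np.float64(-16.4))
('pur', np.int32(15), array([-0.016,  0.037]), np.float64(0.04), np.float64(112.9))
('pur', np.int32(15), array([-0.035, -0.014]), np.float64(0.037), np.float64(-158.4))
pen black [array([12.3256,  9.3256]), array([36.8156,  7.1596])]
racks diff 13.855757575757575
the job is handed in; nothing more can be done
```

The job is handed in, and the final images show it done in the order you asked.

- **Pawl up:** I pushed the crossbar outward and the pawl stayed tipped up, confirmed in the image.
- **Wheel back:** I pushed one peg to turn the wheel back one notch. The tube caps turned about 40–47° clockwise by image, and the pegs matched about 0.75–0.78 rad.
- **Pawl down:** I pushed the crossbar back. In the final side view the bar and arm differ from the start picture by only about 1 grey level, so the pawl is fully down.

**Other checks**
- All five tubes stand, with caps at radius 35–41 mm (38 expected).
- The pots have not moved.
- The arm finished clear of everything, at 16.3 s, with no contact force.

**Problems on the way**
- **First wheel push:** I measured about 38 N of wrist force, probably a gripper knuckle against a tube cap. I backed off and repeated the push with the gripper tilted. If that was the gripper's body, it came close to its 40 N limit.
- **First return push:** The fingertip rode up on the bar, with about 69 N at the wrist, under the 120 N limit. I backed off, turned the gripper 90° and repeated the push with light force. At the end of that push it pressed the seated bar with about 10 N.

**Inconclusive checks**
- **Pen:** My automatic comparison disagreed with the start. The mean position of dark pixels moved about 24 px. The arm or its shadow may have been in that area, and I had no pictures left to look. No move was commanded near the pen.
- **Rack:** The difference around the far red rack was about 14 grey levels. This looks like the overall lighting change in the top view, but I did not confirm it.

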